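Draw the filter wrench slantwise out of the half-covered filter box

ROBOT

A 6-joint arm with a two-finger parallel gripper is mounted at the origin on the work surface. World frame = base frame: x ahead of the robot, y to its left, z up, the work surface at z = 0. Lengths are in m, angles in rad, forces in N, time in s.
With the tool pointing down it reaches from about 0.35 to 0.775 m from the base axis. Payload 7.3 kg.
Tool frame: the origin (TCP) lies at the very end of the fingers, on their centre line; the grasp point (between the pads) lies 19 mm behind it; x points along the fingers, y is the direction in which the jaws open and shut, and the axes are right-handed (so a half turn about x gives the same grasp; the last joint's range is limited). The gripper opens to 92 mm and grips with 3 to 60 N. Pads are 19 mm wide; open, the fingers measure 130 mm over their backs; the gripper's body (75 mm by 190 mm) begins 47 mm behind the grasp point.
Start: joints at [1.169, 0.342, 1.524, -0, 1.275, -0.146], TCP at [0.133, 0.508, 0.227] pointing down, gripper open.
Joint ranges: [-2.53, 2.53], [-0.77, 2.02], [0.04, 2.7], [-1, 4.14], [0.28, 2.66], [-3.11, 3.11]. Speed limits (rad/s): [2.57, 2.57, 3.14, 3.14, 3.14, 3.14].

INTERFACE

Orientations are given as [roll, pitch, yaw] about the fixed x, y, z axes, in that order (R = Rz(yaw) Ry(pitch) Rx(roll)).
In Python, from cell import observe, vision, job gives the robot as it stands.
- The arm moves only by the tool send_rows, never from a script. Its argument "motion" is a list of rows, each an object with "hand": the opening, from -1 (shut) to 1 (fully open), so that 0 is half open; "slide": the shift along the tool's x, y, z in mm, a list of three; "spin": the turn about the tool's x in rad. In form: [{"hand": hand, "slide": [tx, ty, tz], "spin": spin}, ...]. A call has 1 to 8 rows; each row shifts and turns the pose as measured when the row begins, along the tool's axes as they then stand; what a row does not reach is not made up. A row lasts 1/10 s, in which the tool goes at most 50 mm and 8.59 degrees, less where a joint would pass 70% of its speed; a pose out of reach is approached as far as the arm can. A call with a gripper value outside its range is refused whole. The fingers move at their own pace and stop on an object; "grip_force" is the grip in N (left out, the last holds). Time passes only in rows, so rows that do not move let the fingers close. It gives the time, the measured TCP pose, the force and the opening at its end, in the units of the state.
- observe(): the state, without advancing time (a new reading comes with each control period).
- vision.read_camera(name): name is "scene" or "top"; returns a dict with "pixels" (400x640x3 uint8, blue, green, red), "range_z" (400x640 float32, m along the optical axis (not along the pixel's ray), 0 where there is no reading), "fx", "fy", "cx", "cy" (pixels), "world_from_camera" (4x4, takes a point from camera to world coordinates). Camera axes: x right, y down, z forward; pixel columns grow to the right and rows downward; lengths in m; the calibration is good to about 2 mm. A picture is of the moment at which its call begins.
- job.hand_in(): hands the job in, once; it reports no verdict.
Trained networks look in a picture, given as the dict that the camera call returned (one of the last four; its "shot" number tells which), for a name from the list of things; names that differ only in an ending like _2 or _b are one class to them, and where a whole thing is asked for, a point or a joint stands for the part that bears it (a point fixed in the world has none). Each returns a list of dicts, best first, with "conf" (0 to 1); they miss things now and then, are a little off and sometimes report something else, mostly with a low value. They report only what shows in the picture. A call takes as long as a camera call. They do not tell look-alikes from the thing itself.
- vision.search_frame(picture, thing): "uv" ([column, row] in pixels, amid what is visible of it).
- vision.cut_out(picture, thing): "mask" (400x640 bool, what is visible of it) and "uv" ([column, row] in pixels, amid what is visible of it).
The state is a dict: "time": time; "qpos": joint angles; "qvel": joint speeds; "joint_efforts": joint torques, N m; "tool_pos": TCP position; "tool_rot": TCP orientation; "contact_force": force on the tool from outside, world axes, zero at the start; "torque": the same for the moment, N m; "opening": finger opening in m.
Only numpy, scipy, OpenCV 4.12 (cv2) and the standard library are available. Lean on these libraries where they do the work, as an engineer would, in place of code of your own. Each camera call takes 0.05 s, during which the arm holds its last target.

TASK

Take the red filter wrench out of the clear filter box: it is longer than the box's opening, so tip its handle end up and draw it out slantwise from under the fixed half-cover. Then hold it roughly level with its hoop centred a few centimetres above the aluminium ring stuck on the standing lens, touching neither lens nor box, and finish while still holding it there, still. Leave the box, the lens, the bowl, the lens hood and the loose ring where they stand.

Things in the scene. Friction and masses are not known exactly. Their poses are not given: they have to be found in the camera images.
- filter_box: Clear acrylic box, white floor, loose, 1.2 kg, outside 138 (x) x 234 (y) x 58 mm high, walls and floor 4 mm. Origin: centre of underside. A fixed clear cover (underside at 54, top at 58 mm, flush with the rim) roofs it from a grey edge strip at y = +5 mm to the +y wall. The rest is the opening: inside x = -65..65, y = -113..+5 mm (130 x 118 mm).
- wrench_grip (a point): Centre of the red wrench's handle, half-way up, 11 mm above the wrench's underside; axes are the wrench's: +y from handle to hoop, z up when flat. Handle bar 16 mm wide (x), 22 mm high, from y = -43 to +45 mm of this point; then a neck 14 mm wide, 12 mm high to +77 mm; then the hoop to +163 mm.
- wrench_hoop (a point): Centre of the wrench's hoop, 118 mm along +y from wrench_grip and half-way up the hoop (6 mm above the underside); same axes. The hoop is a closed round ring of 90 mm outside and 74 mm inside diameter, 12 mm high.
- wrench_end (a point): Middle of the free end of the wrench's handle, 43 mm along -y from wrench_grip.
- lens_top (a point): Centre of the top of a black camera lens standing upright on the table: 66 mm diameter, 95 mm high, 0.45 kg; its top 12 mm is the stuck aluminium ring of 68 mm diameter.
- cap_bowl: White ceramic bowl with three black body caps in it, 124 mm across, 45 mm high; bystander. Origin: centre of its underside.
- lens_hood: Black silicone lens hood standing on the table, 82 mm across, 40 mm high; bystander. Origin: centre of its underside.
- step_ring: Loose aluminium step-down ring lying flat, 72 mm across, 7 mm high; bystander. Origin: centre of its underside.
- wrench: The whole red plastic filter wrench, 206 mm long, rigid, 60 to 110 g, flat underside. It starts lying flat on the box's floor (4 mm above the table), handle under the opening, hoop under the cover. Origin: on its underside, 60 mm along +y from below wrench_grip; same axes.
- lens: The whole lens; origin at the centre of its underside.
There are look-alikes about, which are no part of the job. Of the things that look like the wrench, the largest one is meant.

How it is judged:
On the way, in this order (a step that is already met when the one before it is completed fails the run):
1. the wrench stands slantwise in the opening, handle end above the rim and hoop still below it (z of wrench_end in the frame of filter_box above 0.062 m and z of wrench_hoop in the frame of filter_box below 0.05 m), for 0.1 s.
2. the wrench is drawn out, held wholly above the box's rim (height (world z) of each of wrench_hoop, wrench_end above 0.085 m and contact force between wrench and filter_box below 0.1 N and contact force between the fingers and wrench above 1 N), for 0.1 s.
At the end, for the whole second after the job is handed in: The gripper holds the wrench still (under 30 mm/s), tilted less than 15 degrees, hoop centre within 30 mm horizontally of the lens axis and 21 to 106 mm above the lens's top, touching neither lens nor box; box and bystanders within 30 mm and lens within 20 mm of where they began (horizontal distance between wrench_hoop and lens_top below 0.03 m and height (world z) of wrench_hoop between 0.116 and 0.201 m and angle between wrench_hoop's own z axis and vertical below 0.26 rad and contact force between the fingers and wrench above 1 N and contact force between wrench and lens below 0.1 N and contact force between wrench and filter_box below 0.1 N and linear speed of wrench below 0.03 m/s and distance of each of filter_box, cap_bowl, lens_hood, step_ring from where it was at the start of the episode below 0.03 m and distance of lens_top from where it was at the start of the episode below 0.02 m); the arm keeps its last pose, push and grip.
It fails at once if the filter box is dragged or lifted more than 30 mm (distance of filter_box from where it was at the start of the episode above 0.03 m).
It fails at once if the lens is pushed more than 20 mm or tipped (distance of lens_top from where it was at the start of the episode above 0.02 m).
It fails at once if the bowl, the hood or the loose ring is shifted more than 30 mm (distance of any of cap_bowl, lens_hood, step_ring from where it was at the start of the episode above 0.03 m).
It also fails if it takes over 48 s, if anything falls off the work surface, if the arm or the gripper's body presses on something with over 40 N, if the wrist force passes 120 N, or if a joint passes its speed limit or range.

## Working session

There is one attempt and no reset: what is moved stays moved. The work goes in short steps, Python scripts to look and compute and a tool call to move; the robot and the scene stay as the last step left them, time stands still between calls to the robot, and variables do not carry over. Pictures are saved under pics/ and viewed, and the job is handed in when it is done.

Besides the shell and the picture viewer there is one more tool, called as a command line: name --argument value ..., lists and objects as JSON in quotes. send_rows: Moves the arm, as the interface text tells. Its arguments: {"type":"object","properties":{"motion":{"type":"array","items":{"type":"object","properties":{"hand":{"type":"number"},"slide":{"type":"array","items":{"type":"number"}},"spin":{"type":"number"}}}},"grip_force":{"type":"number"}},"required":["motion"]}

```bash
ls; mkdir -p pics; python3 - <<'E'
from cell import observe, vision, job
import cv2,numpy as np
s=observe();print(s)
for n in("scene","top"):
    p=vision.read_camera(n);cv2.imwrite(f"pics/{n}0.png",p["pixels"])
    np.savez(f"{n}0.npz",**{k:v for k,v in p.items()})
    print(n,p["fx"],p["cx"],p["cy"],p["world_from_camera"].round(3).tolist())
    for t in["wrench","filter_box","lens","cap_bowl","lens_hood","step_ring"]:
        print(t,[(d["uv"],round(d["conf"],2),int(d["mask"].sum())) for d in vision.cut_out(p,t)])
E
```

```text
pics
{'time': 0.0, 'qpos': array([ 1.16897493e+00,  3.42742472e-01,  1.52498540e+00, -5.16609081e-06,
        1.27539424e+00, -1.45944159e-01]), 'qvel': array([ 2.18812272e-04, -3.19200522e-05, -1.29913418e-04,  6.72060241e-05,
        6.65835902e-04,  1.75882052e-05]), 'joint_efforts': array([ 9.24600099e-04, -4.31233943e+01, -2.44222909e+01,  7.19997799e-02,
        5.57714654e-02, -1.28970328e-04]), 'tool_pos': array([0.13267132, 0.50755529, 0.22604575]), 'tool_rot': array([-1.71351059,  1.56926686, -1.96938632]), 'contact_force': array([-0.11027034,  0.81754718,  0.21809743]), 'torque': array([-0.03157795, -0.05297084, -0.01170676]), 'opening': 0.09145934330085233}
scene 465.5822166371284 314.9361112396977 200.93704544813284 [[-0.134, 0.616, -0.776, 1.356], [0.991, 0.101, -0.091, 0.063], [0.022, -0.781, -0.624, 0.713], [0.0, 0.0, 0.0, 1.0]]
wrench [([227.2, 287.2], 0.93, 783), ([306.4, 212.9], 0.77, 582), ([382.7, 173.0], 0.74, 422)]
filter_box [([330.4, 212.7], 0.59, 5604)]
lens [([460.4, 213.8], 0.74, 1414), ([303.8, 215.4], 0.73, 496)]
cap_bowl [([148.2, 230.4], 0.6, 2081)]
lens_hood [([363.0, 292.9], 0.88, 1186)]
step_ring [([305.6, 213.2], 0.7, 495), ([241.7, 176.1], 0.52, 193)]
top 455.37066845121365 315.6927378112408 206.26617149527078 [[-0.103, -0.973, 0.205, 0.347], [-0.995, 0.102, -0.017, -0.044], [-0.005, -0.206, -0.979, 1.082], [0.0, 0.0, 0.0, 1.0]]
wrench [([244.5, 319.8], 0.72, 368), ([310.4, 215.8], 0.63, 339), ([353.7, 129.3], 0.55, 409)]
filter_box [([289.0, 225.1], 0.83, 6000)]
lens [([163.0, 241.0], 0.76, 1060)]
cap_bowl [([433.6, 147.7], 0.77, 1986)]
lens_hood [([242.6, 123.3], 0.58, 469)]
step_ring []
```

View pics/scene0.png

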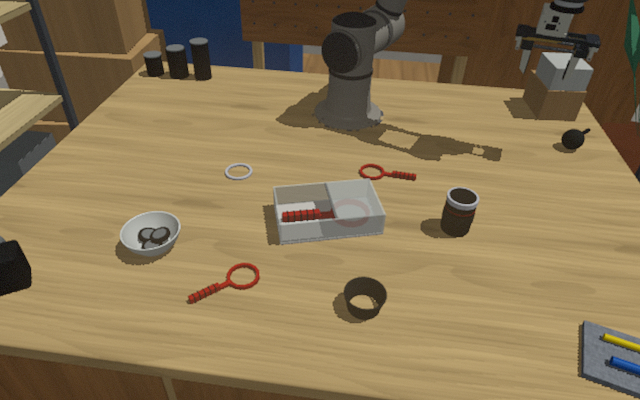

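View pics/top0.png

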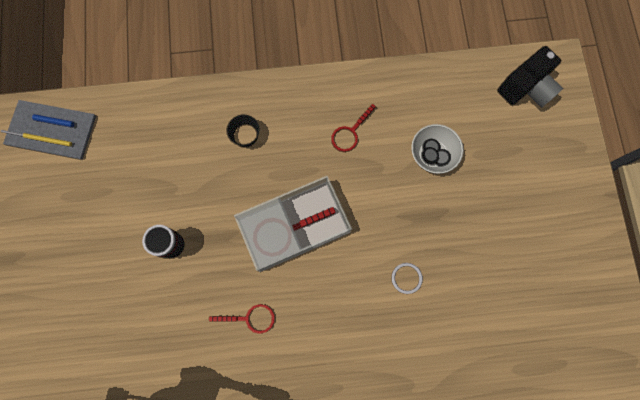

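The wrench in the box (scene (307,215), hoop at (352,211); top (315,218), hoop at (272,237)) is the one meant. The look-alikes are the two smaller loose red wrenches at scene (225,285) and (385,173), which are top (353,128) and (244,319). The lens is at scene (459,212) and top (163,241).

```bash
python3 - <<'E'
import cv2,numpy as np
t=cv2.imread("pics/top0.png");s=cv2.imread("pics/scene0.png")
cv2.imwrite("pics/c_top.png",cv2.resize(t[170:280,225:365],None,fx=5.5,fy=5.5,interpolation=cv2.INTER_CUBIC)[:600,:800])
cv2.imwrite("pics/c_sc.png",cv2.resize(s[170:250,260:395],None,fx=5.9,fy=5.9,interpolation=cv2.INTER_CUBIC)[:600,:800])
cv2.imwrite("pics/c_lens.png",np.hstack([cv2.resize(t[215:265,135:185],None,fx=8,fy=8),cv2.resize(s[180:240,435:485],(400,480))[:400]]))
for n in("top","scene"):
    d=np.load(n+"0.npz");W=d["world_from_camera"];z=d["range_z"]
    m=cv2.inRange(cv2.cvtColor(d["pixels"],cv2.COLOR_BGR2HSV),(0,150,60),(8,255,255))|cv2.inRange(cv2.cvtColor(d["pixels"],cv2.COLOR_BGR2HSV),(172,150,60),(180,255,255))
    nn,l,st,c=cv2.connectedComponentsWithStats(m)
    for i in range(1,nn):
        if st[i,4]<40: continue
        v,u=np.nonzero(l==i);zz=z[v,u];ok=zz>0
        P=np.c_[(u-d["cx"])/d["fx"]*zz,(v-d["cy"])/d["fy"]*zz,zz,np.ones(len(u))][ok]@W.T
        print(n,c[i].round(1),st[i],P[:,:3].mean(0).round(3),np.percentile(P[:,2],[5,50,95]).round(3))
E
```

```text
top [352.1 129.3] [332 104  43  48 314] [ 0.757 -0.173  0.01 ] [0.004 0.009 0.018]
top [313.8 218.2] [293 208  42  22 241] [ 0.541 -0.054  0.024] [0.014 0.025 0.028]
top [254.8 318.5] [232 304  43  29 270] [0.325 0.104 0.008] [0.    0.008 0.014]
top [224.1 318. ] [218 316  13   5  54] [0.333 0.172 0.014] [0.009 0.015 0.018]
scene [385.2 172.9] [359 164  57  16 297] [0.332 0.126 0.008] [0.002 0.008 0.017]
scene [311.8 214.4] [295 209  39  12 252] [ 0.543 -0.039  0.018] [0.007 0.017 0.027]
scene [288.  216.2] [283 212  11  10  88] [ 0.559 -0.092  0.02 ] [0.009 0.022 0.027]
scene [226.1 283. ] [189 263  70  40 567] [ 0.765 -0.178  0.009] [0.002 0.009 0.017]
```

View pics/c_top.png

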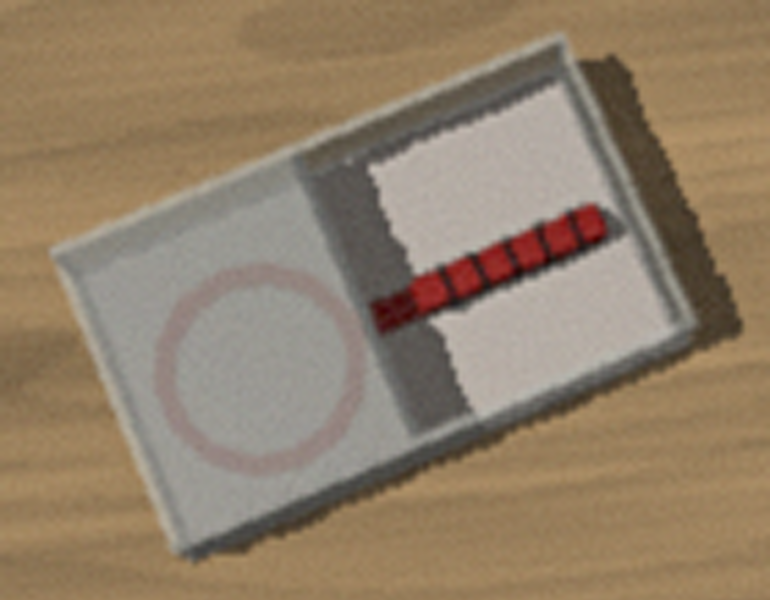

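View pics/c_sc.png

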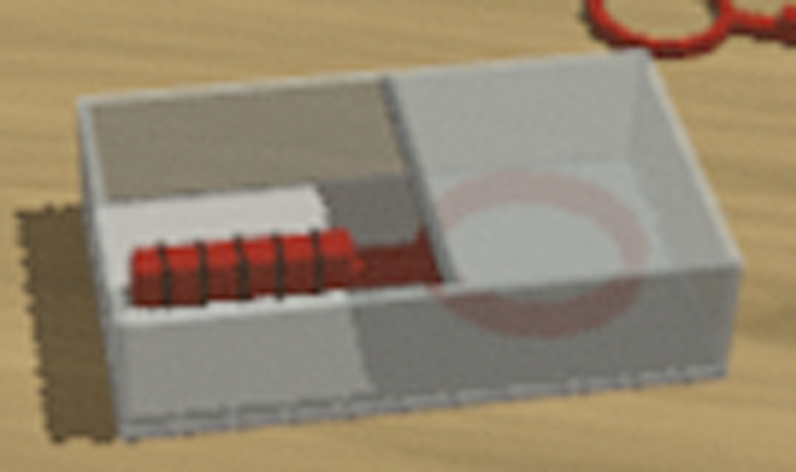

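View pics/c_lens.png

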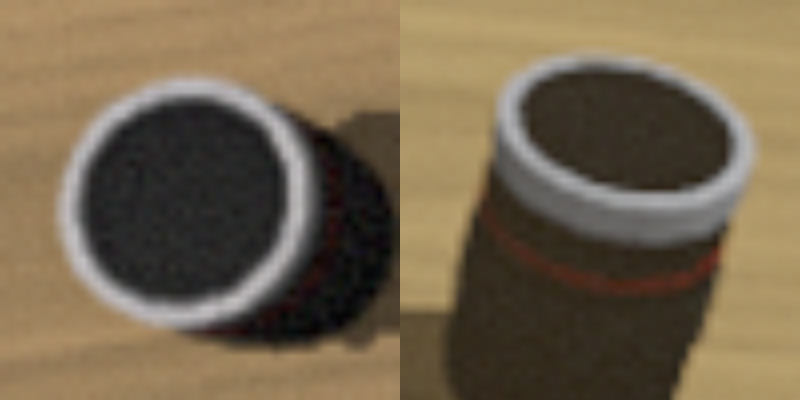

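```bash
cat > h.py <<'E'
import numpy as np
class Cam:
    def __init__(s,d): s.W=d["world_from_camera"];s.f=(float(d["fx"]),float(d["fy"]));s.c=(float(d["cx"]),float(d["cy"]))
    def at(s,u,v,z):
        r=s.W[:3,:3]@np.array([(u-s.c[0])/s.f[0],(v-s.c[1])/s.f[1],1]);o=s.W[:3,3]
        return o+r*(z-o[2])/r[2]
    def uv(s,p):
        q=np.linalg.inv(s.W)@np.r_[p,1];return np.array([q[0]/q[2]*s.f[0]+s.c[0],q[1]/q[2]*s.f[1]+s.c[1]])
E
python3 - <<'E'
import numpy as np
from h import Cam
T=Cam(np.load("top0.npz"));S=Cam(np.load("scene0.npz"))
f=lambda x,y:(225+x/5.5-.4,170+y/5.5-.4)
g=lambda x,y:(260+x/5.9-.4,170+y/5.9-.4)
ct=np.array([T.at(*f(*p),.058) for p in[(52,252),(565,37),(693,325),(180,553)]]);print("top corners",ct.round(4).tolist())
cs=np.array([S.at(*g(*p),.058) for p in[(742,268),(118,320),(80,100),(648,52)]]);print("sc corners",cs.round(4).tolist())
# top: TL, TR, BR, BL. handle side (-y) is right (TR,BR)
for c in (ct,):
    print("side lens",[np.linalg.norm(c[i]-c[(i+1)%4]).round(4) for i in range(4)])
    print("centre",c.mean(0)); d=(c[0]+c[3]-c[1]-c[2])/2;print("yaw of +y",np.arctan2(d[1],d[0]))
print("strip",[T.at(*f(*p),.058).round(4) for p in[(300,160),(412,435)]])
print("hoop top",T.at(*f(260,368),.016),"hoop sc",S.at(*g(543,252),.016))
print("end top",T.at(*f(603,218),.026),"neckend top",T.at(*f(418,293),.026))
print("end sc",S.at(*g(135,262),.026),"neckend",S.at(*g(352,240),.026))
# lens: top crop 8x offset (135,215)
print("lens",T.at(135+189/8-.4,215+202/8-.4,.095),S.at(435+(626-400)/8-.4,180+133/8-.4,.095))
E
```

```text
top corners [[0.5597, 0.1268, 0.058], [0.6295, -0.0956, 0.058], [0.5014, -0.1348, 0.058], [0.4301, 0.0833, 0.058]]
sc corners [[0.5652, 0.1254, 0.058], [0.6305, -0.0966, 0.058], [0.5037, -0.1367, 0.058], [0.4337, 0.0849, 0.058]]
side lens [np.float64(0.2331), np.float64(0.134), np.float64(0.2295), np.float64(0.1366)]
centre [ 0.53019379 -0.00509496  0.058     ]
yaw of +y 1.880874892044844
strip [array([0.588 , 0.0207, 0.058 ]), array([ 0.4681, -0.015 ,  0.058 ])]
hoop top [0.50855126 0.04831488 0.016     ] hoop sc [0.51728763 0.05107617 0.016     ]
end top [ 0.55649039 -0.10474007  0.026     ] neckend top [ 0.53221662 -0.02245374  0.026     ]
end sc [ 0.56073847 -0.10437947  0.026     ] neckend [ 0.53406191 -0.02326902  0.026     ]
lens [0.51504232 0.28902733 0.095     ] [0.51876523 0.28842954 0.095     ]
```

```bash
cat >> h.py <<'E'
from scipy.spatial.transform import Rotation as Ro
def go(tgt,ydir=None):
    """print tool-frame slide (mm) & spin to reach target TCP; ydir = desired jaw direction (xy)"""
    from cell import observe
    s=observe();R=Ro.from_euler('xyz',s["tool_rot"]).as_matrix()
    print("t",s["time"],"pos",s["tool_pos"].round(4),"F",s["contact_force"].round(1),"open",round(s["opening"],4),"q",s["qpos"].round(2))
    print("axes x,y,z cols:\n",R.round(3))
    print("slide mm",(R.T@(np.array(tgt)-s["tool_pos"])*1000).round(1))
    if ydir is not None:
        y=np.r_[ydir,0]/np.linalg.norm(ydir)
        for sg in(1,-1):
            v=R.T@(sg*y);print("spin",np.arctan2(v[2],v[1]).round(4))
E
python3 - <<'E'
from h import *
go([.5504,-.083,.16],[.958,.287])
E
```

```text
t 0.7 pos [0.1328 0.5079 0.2268] F [-0.2 -1.1  0. ] open 0.092 q [ 1.17  0.34  1.52  0.    1.28 -0.15]
axes x,y,z cols:
 [[ 0.     0.253  0.967]
 [ 0.     0.967 -0.253]
 [-1.     0.     0.   ]]
slide mm [  66.7 -466.1  553.5]
spin 1.0239
spin -2.1177
```

send_rows --motion '[{"hand": 0.1,"slide": [0,-32,38],"spin": 0},{"hand": 0.1,"slide": [0,-32,38],"spin": 0},{"hand": 0.1,"slide": [0,-32,38],"spin": 0},{"hand": 0.1,"slide": [0,-32,38],"spin": 0},{"hand": 0.1,"slide": [0,-32,38],"spin": 0},{"hand": 0.1,"slide": [0,-32,38],"spin": 0},{"hand": 0.1,"slide": [0,-32,38],"spin": 0},{"hand": 0.1,"slide": [0,-32,38],"spin": 0}]' --grip_force 4

```text
time: 1.5
tool_pos: [0.3638, 0.1832, 0.2267]
tool_rot: [1.053, 1.565, 0.81]
contact_force: [1.6, 0.6, 1.0]
opening: 0.051
```

```bash
python3 - <<'E'
from h import *
go([.5504,-.083,.16],[.958,.287])
E
```

```text
t 1.5 pos [0.3638 0.1832 0.2267] F [1.6 0.6 1. ] open 0.051 q [ 0.28  0.12  1.82  0.    1.2  -1.05]
axes x,y,z cols:
 [[ 0.004  0.241  0.97 ]
 [ 0.004  0.97  -0.241]
 [-1.     0.005  0.003]]
slide mm [  66.3 -213.7  245.1]
spin 1.0362
spin -2.1054
```

send_rows --motion '[{"hand": 0.1,"slide": [0,-32,37],"spin": 0},{"hand": 0.1,"slide": [0,-32,37],"spin": 0},{"hand": 0.1,"slide": [0,-32,37],"spin": 0},{"hand": 0.1,"slide": [0,-32,37],"spin": 0},{"hand": 0.1,"slide": [0,-32,37],"spin": 0},{"hand": 0.1,"slide": [0,-32,37],"spin": 0},{"hand": 0.1,"slide": [0,0,0],"spin": 0.145},{"hand": 0.1,"slide": [0,0,0],"spin": 0.145}]'

```text
time: 2.3
tool_pos: [0.5377, -0.07, 0.227]
tool_rot: [0.934, 1.56, 0.385]
contact_force: [0.1, -0.0, -0.1]
opening: 0.0506
```

send_rows --motion '[{"hand": 0.1,"slide": [5,0,0],"spin": 0.145},{"hand": 0.1,"slide": [5,0,0],"spin": 0.145},{"hand": 0.1,"slide": [5,0,0],"spin": 0.145},{"hand": 0.1,"slide": [5,0,0],"spin": 0.145},{"hand": 0.1,"slide": [5,0,0],"spin": 0.13},{"hand": 0.1,"slide": [0,0,0],"spin": 0}]'

```text
time: 2.9
tool_pos: [0.5384, -0.0716, 0.2006]
tool_rot: [1.682, 1.561, 0.397]
contact_force: [-0.5, 0.3, -0.8]
opening: 0.0504
```

```bash
python3 - <<'E'
from h import *
go([.5504,-.083,.12],[.958,.287])
E
```

```text
t 2.9 pos [ 0.5384 -0.0716  0.2006] F [-0.5  0.3 -0.8] open 0.0504 q [-0.28  0.39  1.52  0.01  1.22 -0.57]
axes x,y,z cols:
 [[ 0.009  0.959  0.282]
 [ 0.004  0.282 -0.959]
 [-1.     0.01  -0.001]]
slide mm [80.7  7.5 14.4]
spin -0.0049
spin 3.1367
```

send_rows --motion '[{"hand": 0.1,"slide": [30,4,7],"spin": 0},{"hand": 0.1,"slide": [30,3,7],"spin": 0},{"hand": 0.1,"slide": [20,0,0],"spin": 0},{"hand": 0.1,"slide": [0,0,0],"spin": 0}]'

```text
time: 3.3
tool_pos: [0.5519, -0.0835, 0.1206]
tool_rot: [1.443, 1.556, 0.174]
contact_force: [0.1, 0.1, -0.3]
opening: 0.0503
```

```bash
cat >> h.py <<'E'
def snap(n,tag,box=None):
    from cell import vision
    import cv2
    p=vision.read_camera(n);im=p["pixels"]
    if box:
        x0,y0,x1,y1=box;k=min(800/(x1-x0),600/(y1-y0));im=cv2.resize(im[y0:y1,x0:x1],None,fx=k,fy=k,interpolation=cv2.INTER_CUBIC)[:600,:800]
    cv2.imwrite(f"pics/{tag}.png",im);return p
E
python3 - <<'E'
from h import *
go([.5504,-.083,.012],[.958,.287])
snap("scene","s1",(240,100,440,250));snap("top","t1",(220,150,380,270))
E
```

```text
t 3.3 pos [ 0.5519 -0.0835  0.1206] F [ 0.1  0.1 -0.3] open 0.0503 q [-0.29  0.5   1.59  0.01  1.04 -0.6 ]
axes x,y,z cols:
 [[ 0.014  0.955  0.297]
 [ 0.002  0.297 -0.955]
 [-1.     0.014  0.002]]
slide mm [108.6  -2.8  -1.1]
spin 0.0105
spin -3.131
```

View pics/s1.png

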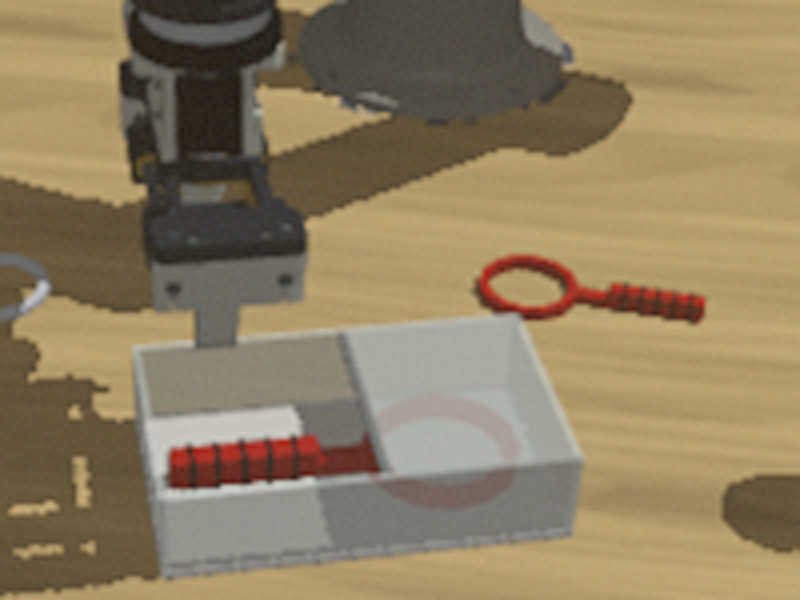

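View pics/t1.png

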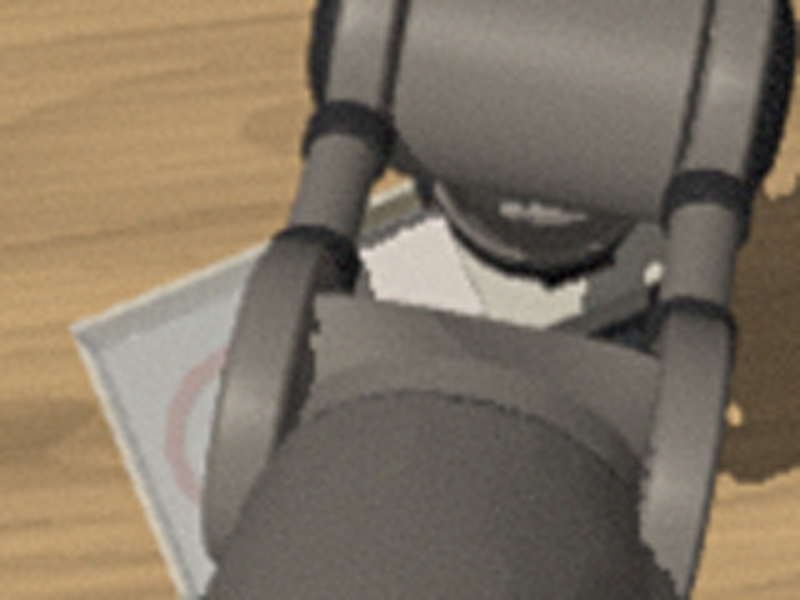

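send_rows --motion '[{"hand": 0.1,"slide": [35,-1,0],"spin": 0},{"hand": 0.1,"slide": [35,-1,0],"spin": 0},{"hand": 0.1,"slide": [25,-1,0],"spin": 0},{"hand": 0.1,"slide": [0,0,0],"spin": 0}]'

```text
time: 3.8
tool_pos: [0.5588, -0.0861, 0.0341]
tool_rot: [1.164, 1.536, -0.1]
contact_force: [-0.7, -0.6, -0.1]
opening: 0.0505
```

```bash
python3 - <<'E'
from h import *
go([.5504,-.083,.011],[.958,.287])
snap("scene","s2",(240,100,440,250))
E
```

```text
t 3.8 pos [ 0.5588 -0.0861  0.0341] F [-0.7 -0.6 -0.1] open 0.0505 q [-0.29  0.62  1.67  0.01  0.82 -0.61]
axes x,y,z cols:
 [[ 0.034  0.953  0.302]
 [-0.003  0.302 -0.953]
 [-0.999  0.032  0.014]]
slide mm [22.8 -7.8 -5.8]
spin 0.0156
spin -3.126
```

View pics/s2.png

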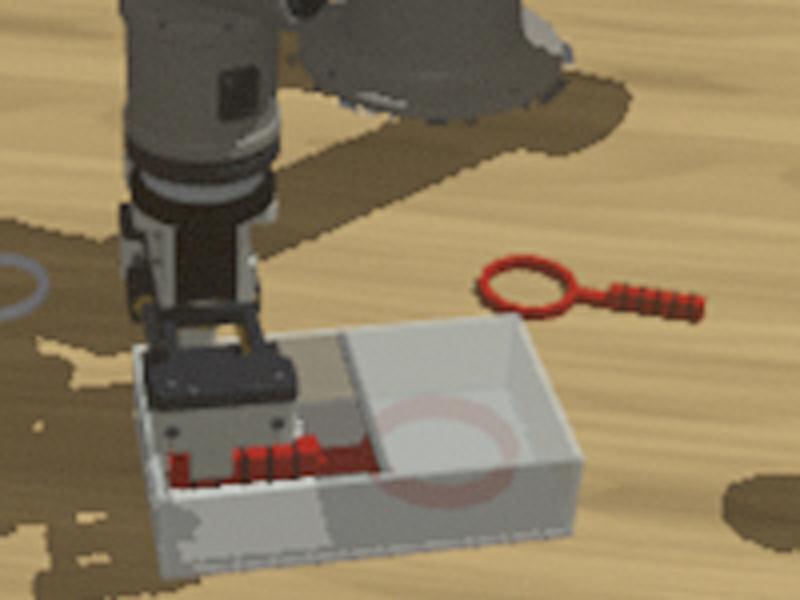

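send_rows --motion '[{"hand": 0.1,"slide": [8,-5,-3],"spin": 0},{"hand": 0.1,"slide": [7,-3,-2],"spin": 0},{"hand": 0.1,"slide": [5,0,0],"spin": 0},{"hand": 0.1,"slide": [0,0,0],"spin": 0}]'

```text
time: 4.25
tool_pos: [0.5546, -0.0848, 0.0202]
tool_rot: [1.11, 1.523, -0.152]
contact_force: [-0.3, 0.9, -0.2]
opening: 0.0504
```

```bash
python3 - <<'E'
from h import *
go([.5504,-.083,.011],[.958,.287])
snap("scene","s3",(240,100,440,250))
E
```

```text
t 4.25 pos [ 0.5546 -0.0848  0.0202] F [-0.3  0.9 -0.2] open 0.0504 q [-0.29  0.63  1.7   0.01  0.77 -0.61]
axes x,y,z cols:
 [[ 0.047  0.952  0.303]
 [-0.007  0.304 -0.953]
 [-0.999  0.043  0.021]]
slide mm [ 9.  -3.9 -3.2]
spin 0.0168
spin -3.1248
```

View pics/s3.png

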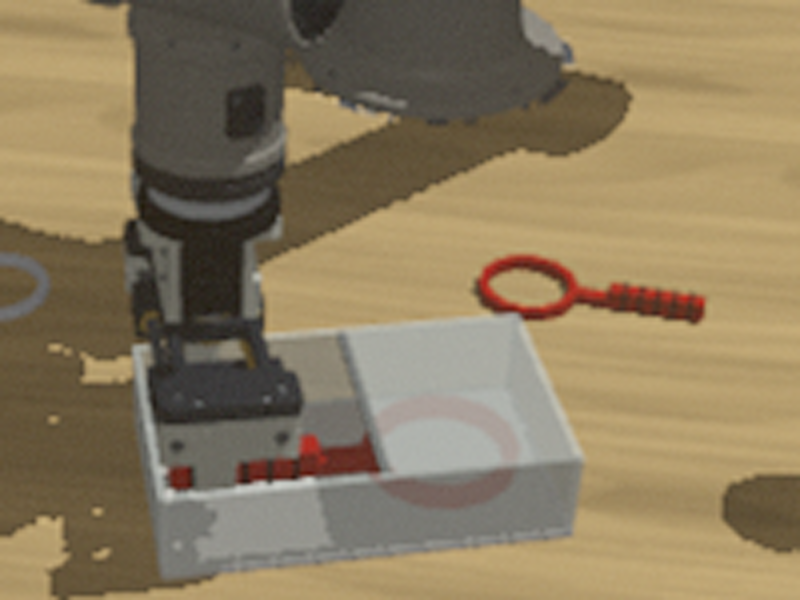

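send_rows --motion '[{"hand": 0.1,"slide": [9,-4,-3],"spin": 0},{"hand": -0.5,"slide": [2,-1,-1],"spin": 0},{"hand": -0.8,"slide": [0,0,0],"spin": 0},{"hand": -0.9,"slide": [0,0,0],"spin": 0},{"hand": -0.9,"slide": [0,0,0],"spin": 0}]' --grip_force 4

```text
time: 4.8
tool_pos: [0.5493, -0.0826, 0.0087]
tool_rot: [1.107, 1.522, -0.155]
contact_force: [0.3, 0.1, -0.6]
opening: 0.0229
```

```bash
python3 - <<'E'
from h import *
go([.5504,-.083,.011],[.958,.287])
E
```

```text
t 4.8 pos [ 0.5493 -0.0826  0.0087] F [ 0.3  0.1 -0.6] open 0.0229 q [-0.29  0.64  1.73  0.01  0.73 -0.61]
axes x,y,z cols:
 [[ 0.048  0.952  0.303]
 [-0.008  0.304 -0.953]
 [-0.999  0.044  0.022]]
slide mm [-2.2  1.   0.8]
spin 0.0168
spin -3.1248
```

send_rows --motion '[{"hand": -0.95,"slide": [0,0,0],"spin": 0},{"hand": -0.95,"slide": [0,0,0],"spin": 0},{"hand": -0.95,"slide": [0,0,0],"spin": 0}]'

```text
time: 5.1
tool_pos: [0.5497, -0.0826, 0.0089]
tool_rot: [1.11, 1.521, -0.153]
contact_force: [0.4, 0.1, -0.5]
opening: 0.0165
```

send_rows --motion '[{"hand": -0.95,"slide": [-8,0,0],"spin": 0},{"hand": -0.95,"slide": [-10,0,0],"spin": 0},{"hand": -0.95,"slide": [-10,0,0],"spin": 0},{"hand": -0.95,"slide": [-5,0,0],"spin": 0},{"hand": -0.95,"slide": [0,0,0],"spin": 0}]'

```text
time: 5.6
tool_pos: [0.5482, -0.0825, 0.0456]
tool_rot: [1.102, 1.52, -0.16]
contact_force: [-0.2, 0.0, -1.2]
opening: 0.0161
```

```bash
python3 - <<'E'
from h import *
go([.5504,-.083,.011],[.958,.287])
snap("scene","s4",(240,100,440,250));snap("top","t4",(220,150,380,270))
E
```

```text
t 5.6 pos [ 0.5482 -0.0825  0.0456] F [-0.2  0.  -1.2] open 0.0161 q [-0.29  0.58  1.71  0.01  0.81 -0.61]
axes x,y,z cols:
 [[ 0.05   0.952  0.303]
 [-0.008  0.304 -0.953]
 [-0.999  0.045  0.023]]
slide mm [34.7  0.3  0.4]
spin 0.0169
spin -3.1247
```

View pics/s4.png

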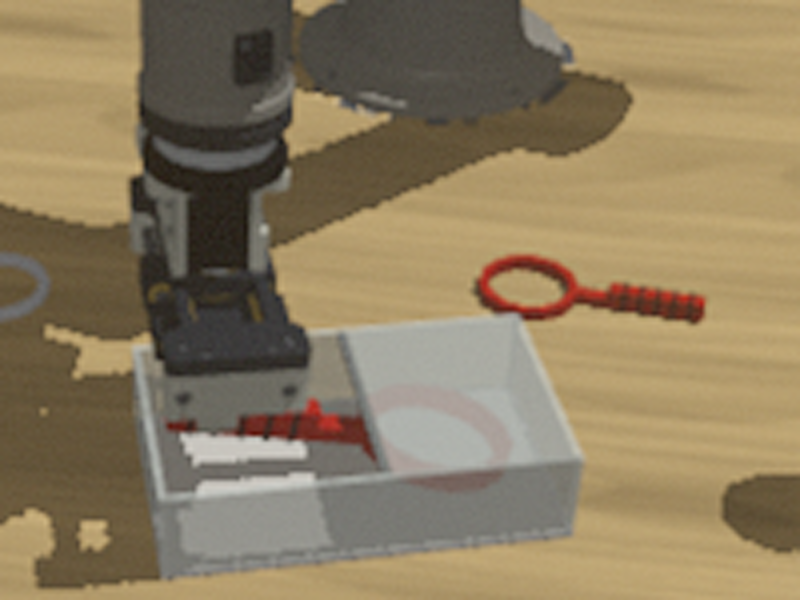

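send_rows --motion '[{"hand": -0.95,"slide": [-7,0,0],"spin": 0},{"hand": -0.95,"slide": [-7,0,0],"spin": 0},{"hand": -0.95,"slide": [-5,0,0],"spin": 0},{"hand": -0.95,"slide": [0,0,0],"spin": 0}]'

```text
time: 6.1
tool_pos: [0.5464, -0.0821, 0.0647]
tool_rot: [1.111, 1.523, -0.152]
contact_force: [-0.4, 0.4, -0.6]
opening: 0.0162
```

```bash
python3 - <<'E'
from h import *
go([.5504,-.083,.011],[.958,.287])
snap("scene","s5",(240,100,440,250))
E
```

```text
t 6.1 pos [ 0.5464 -0.0821  0.0647] F [-0.4  0.4 -0.6] open 0.0162 q [-0.29  0.55  1.69  0.01  0.85 -0.61]
axes x,y,z cols:
 [[ 0.047  0.952  0.303]
 [-0.007  0.304 -0.953]
 [-0.999  0.043  0.021]]
slide mm [53.8  1.2  0.9]
spin 0.0168
spin -3.1248
```

View pics/s5.png

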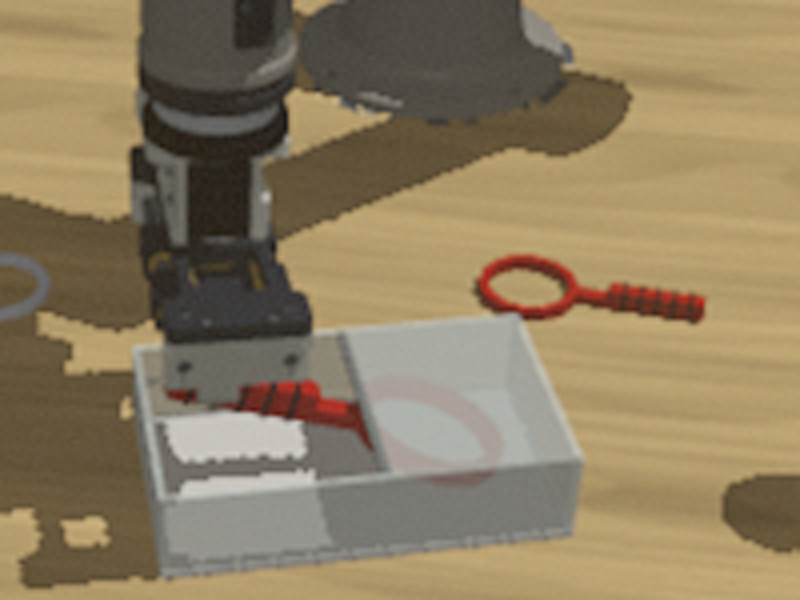

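send_rows --motion '[{"hand": -0.95,"slide": [-4,0,6],"spin": 0},{"hand": -0.95,"slide": [-4,0,6],"spin": 0},{"hand": -0.95,"slide": [-4,0,6],"spin": 0},{"hand": -0.95,"slide": [-4,0,6],"spin": 0},{"hand": -0.95,"slide": [-4,0,6],"spin": 0},{"hand": -0.95,"slide": [0,0,0],"spin": 0}]'

```text
time: 6.75
tool_pos: [0.5552, -0.1137, 0.0865]
tool_rot: [1.105, 1.523, -0.158]
contact_force: [0.9, 0.2, -0.5]
opening: 0.0156
```

```bash
python3 - <<'E'
from h import *
go([.5504,-.083,.011],[.958,.287])
snap("scene","s6",(240,100,440,250));snap("top","t6",(220,150,380,270))
E
```

```text
t 6.75 pos [ 0.5552 -0.1137  0.0865] F [ 0.9  0.2 -0.5] open 0.0156 q [-0.34  0.54  1.63  0.01  0.92 -0.66]
axes x,y,z cols:
 [[ 0.047  0.952  0.302]
 [-0.007  0.303 -0.953]
 [-0.999  0.042  0.021]]
slide mm [ 74.9   1.6 -32.3]
spin 0.0163
spin -3.1253
```

View pics/s6.png

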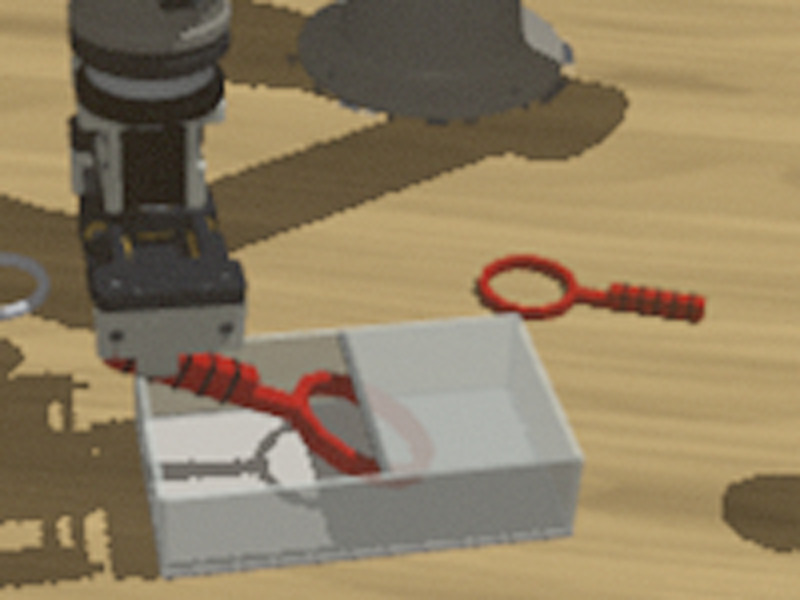

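View pics/t6.png

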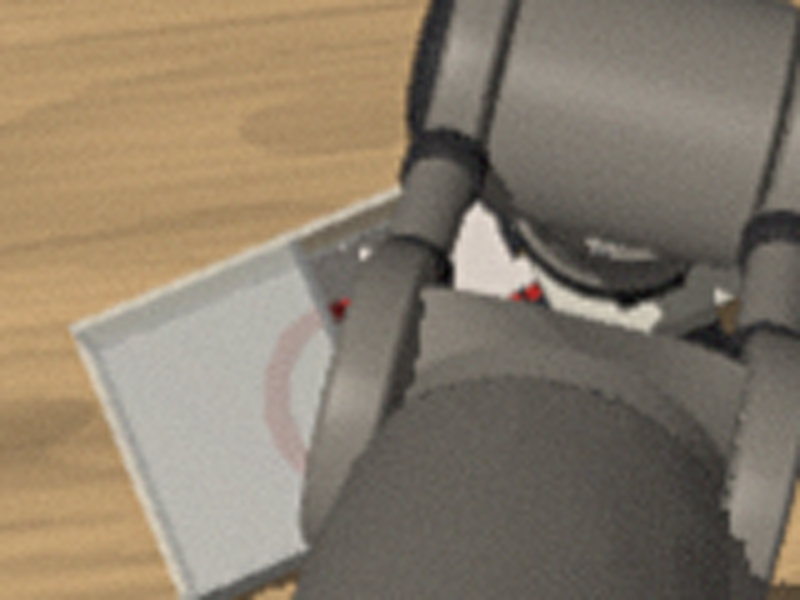

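send_rows --motion '[{"hand": -0.95,"slide": [0,0,0],"spin": 0},{"hand": -0.95,"slide": [0,0,0],"spin": 0},{"hand": -0.95,"slide": [-6,0,10],"spin": 0},{"hand": -0.95,"slide": [-6,0,12],"spin": 0},{"hand": -0.95,"slide": [-6,0,12],"spin": 0},{"hand": -0.95,"slide": [-6,0,12],"spin": 0},{"hand": -0.95,"slide": [-6,0,10],"spin": 0},{"hand": -0.95,"slide": [0,0,0],"spin": 0}]' --grip_force 30

```text
time: 7.65
tool_pos: [0.5716, -0.1712, 0.1197]
tool_rot: [1.099, 1.524, -0.163]
contact_force: [0.1, 0.1, -1.8]
opening: 0.0157
```

```bash
python3 - <<'E'
from h import *
go([.5504,-.083,.011],[.958,.287])
snap("scene","s7",(200,100,400,250))
E
```

```text
t 7.65 pos [ 0.5716 -0.1712  0.1197] F [ 0.1  0.1 -1.8] open 0.0157 q [-0.43  0.55  1.51  0.01  1.04 -0.74]
axes x,y,z cols:
 [[ 0.046  0.952  0.303]
 [-0.008  0.304 -0.953]
 [-0.999  0.041  0.021]]
slide mm [107.    2.1 -92.8]
spin 0.017
spin -3.1246
```

View pics/s7.png

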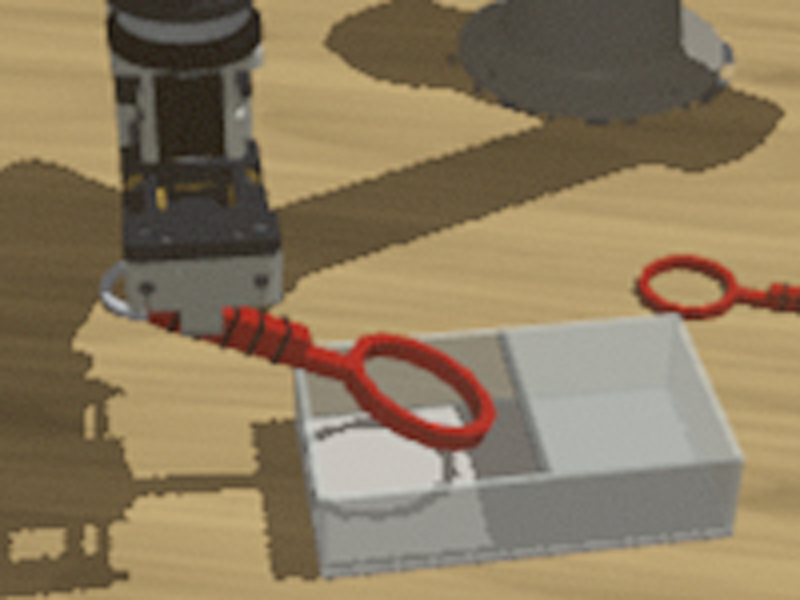

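send_rows --motion '[{"hand": -0.95,"slide": [-15,0,0],"spin": 0},{"hand": -0.95,"slide": [-30,0,0],"spin": 0},{"hand": -0.95,"slide": [-35,0,0],"spin": 0},{"hand": -0.95,"slide": [-35,0,0],"spin": 0},{"hand": -0.95,"slide": [-25,0,0],"spin": 0},{"hand": -0.95,"slide": [-10,0,0],"spin": 0},{"hand": -0.95,"slide": [0,0,0],"spin": 0},{"hand": -0.95,"slide": [0,0,0],"spin": 0}]'

```text
time: 8.5
tool_pos: [0.5612, -0.1663, 0.2689]
tool_rot: [1.256, 1.537, -0.005]
contact_force: [-0.0, 0.8, -0.8]
opening: 0.0155
```

```bash
python3 - <<'E'
from h import *
go([.39,.42,.27],[.958,.287])
snap("scene","s8");p=snap("top","t8")
E
```

```text
t 8.5 pos [ 0.5612 -0.1663  0.2689] F [-0.   0.8 -0.8] open 0.0155 q [-0.43  0.41  1.31  0.01  1.4  -0.74]
axes x,y,z cols:
 [[ 0.033  0.952  0.305]
 [-0.     0.305 -0.952]
 [-0.999  0.032  0.01 ]]
slide mm [  -6.9   15.7 -610.5]
spin 0.0184
spin -3.1231
```

View pics/s8.png

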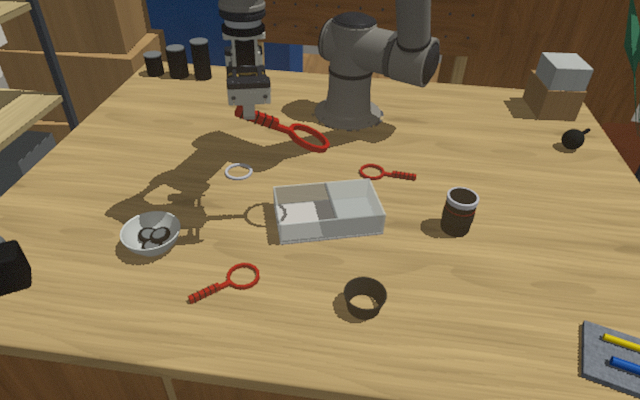

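View pics/t8.png

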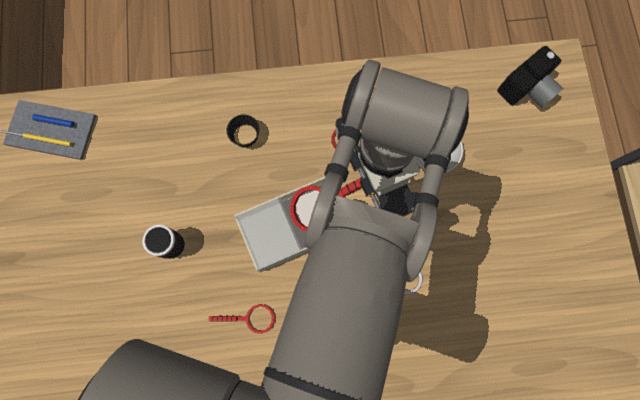

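```bash
python3 - <<'E'
from h import *
d=np.load("scene0.npz");S=Cam(d);T=Cam(np.load("top0.npz"))
for u,v in[(572,148),(590,130),(553,115),(575,118)]:print(S.at(u,v,0).round(3))
print(S.uv([.39,.42,0]),S.uv([.335,.585,0]),T.uv([.335,.585,0]),T.uv([.39,.42,0]))
E
```

```text
[0.101 0.669 0.   ]
[-0.021  0.757  0.   ]
[-0.104  0.667  0.   ]
[-0.095  0.733  0.   ]
[502.40887788 200.11735995] [564.9125456 193.4076236] [ 45.97925578 336.1997639 ] [117.65187062 304.23624453]
```

send_rows --motion '[{"hand": -0.95,"slide": [0,1,-25],"spin": 0},{"hand": -0.95,"slide": [0,1,-45],"spin": 0},{"hand": -0.95,"slide": [0,1,-47],"spin": 0},{"hand": -0.95,"slide": [0,1,-47],"spin": 0},{"hand": -0.95,"slide": [0,1,-47],"spin": 0},{"hand": -0.95,"slide": [0,1,-47],"spin": 0},{"hand": -0.95,"slide": [0,1,-47],"spin": 0},{"hand": -0.95,"slide": [0,1,-47],"spin": 0}]'

```text
time: 9.4
tool_pos: [0.4562, 0.1776, 0.2536]
tool_rot: [1.377, 1.558, 0.104]
contact_force: [1.0, 0.2, -0.6]
opening: 0.0156
```

send_rows --motion '[{"hand": -0.95,"slide": [0,1,-47],"spin": 0},{"hand": -0.95,"slide": [0,1,-47],"spin": 0},{"hand": -0.95,"slide": [0,1,-47],"spin": 0},{"hand": -0.95,"slide": [0,1,-47],"spin": 0},{"hand": -0.95,"slide": [0,1,-40],"spin": 0},{"hand": -0.95,"slide": [0,0,-25],"spin": 0},{"hand": -0.95,"slide": [0,0,0],"spin": 0}]'

```text
time: 10.1
tool_pos: [0.3757, 0.4338, 0.2422]
tool_rot: [-0.643, 1.563, -1.909]
contact_force: [0.2, -0.9, -0.7]
opening: 0.0158
```

```bash
python3 - <<'E'
from h import *
go([.39,.42,.27],[.958,.287])
snap("scene","s9");p=snap("top","t9")
E
```

```text
t 10.1 pos [0.3757 0.4338 0.2422] F [ 0.2 -0.9 -0.7] open 0.0158 q [ 0.73  0.43  1.35 -0.    1.37  0.42]
axes x,y,z cols:
 [[-0.002  0.954  0.3  ]
 [-0.007  0.3   -0.954]
 [-1.    -0.004  0.006]]
slide mm [-27.8   9.4  17.6]
spin 0.0135
spin -3.1281
```

View pics/s9.png

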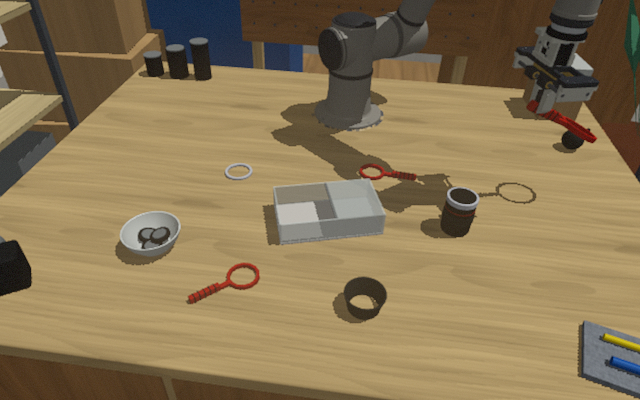

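send_rows --motion '[{"hand": -0.95,"slide": [30,0,2],"spin": 0},{"hand": -0.95,"slide": [40,0,4],"spin": 0},{"hand": -0.95,"slide": [40,0,4],"spin": 0},{"hand": -0.95,"slide": [30,0,4],"spin": 0},{"hand": -0.95,"slide": [10,0,0],"spin": 0},{"hand": -0.95,"slide": [0,0,0],"spin": 0}]'

```text
time: 10.8
tool_pos: [0.3851, 0.4086, 0.0884]
tool_rot: [-0.349, 1.561, -1.626]
contact_force: [0.3, -0.0, 0.0]
opening: 0.0157
```

```bash
python3 - <<'E'
from h import *
go([.39,.42,.1],[.958,.287])
snap("scene","s10",(440,80,640,230))
E
```

```text
t 10.8 pos [0.3851 0.4086 0.0884] F [ 0.3 -0.   0. ] open 0.0157 q [ 0.68  0.55  1.6  -0.01  1.    0.39]
axes x,y,z cols:
 [[-0.001  0.957  0.29 ]
 [-0.01   0.29  -0.957]
 [-1.    -0.003  0.009]]
slide mm [-11.8   8.   -9.4]
spin 0.0027
spin -3.1388
```

View pics/s10.png

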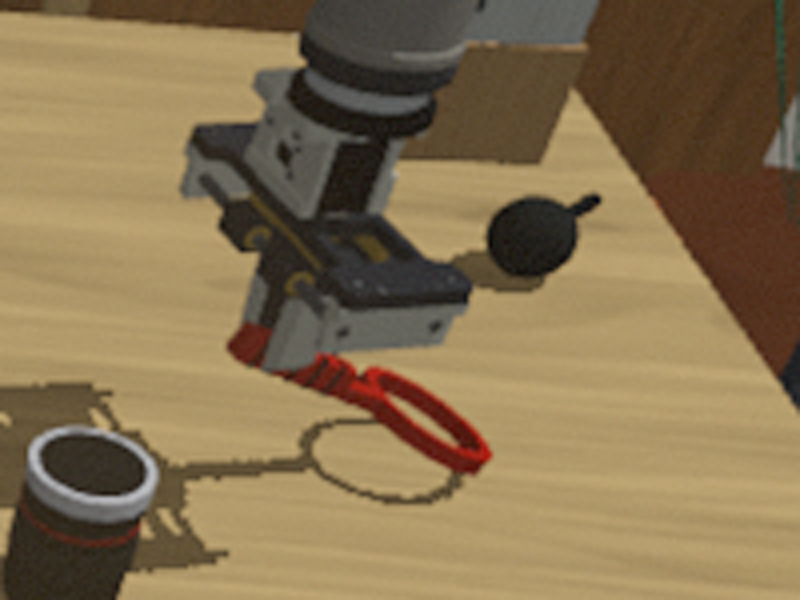

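send_rows --motion '[{"hand": -0.95,"slide": [8,0,0],"spin": 0},{"hand": -0.95,"slide": [8,0,0],"spin": 0},{"hand": -0.95,"slide": [8,0,1],"spin": 0},{"hand": -0.95,"slide": [8,0,1],"spin": 0},{"hand": -0.95,"slide": [8,0,1],"spin": 0},{"hand": -0.95,"slide": [8,0,1],"spin": 0},{"hand": -0.95,"slide": [0,0,0],"spin": 0}]' --grip_force 4

```text
time: 11.55
tool_pos: [0.3899, 0.4067, 0.0426]
tool_rot: [0.987, 1.562, -0.29]
contact_force: [1.3, -0.0, -0.6]
opening: 0.0161
```

```bash
python3 - <<'E'
from h import *
go([.39,.42,.01],[.958,.287])
snap("scene","s11",(440,80,640,230))
E
```

```text
t 11.55 pos [0.3899 0.4067 0.0426] F [ 1.3 -0.  -0.6] open 0.0161 q [ 0.67  0.61  1.64 -0.01  0.88  0.39]
axes x,y,z cols:
 [[ 0.009  0.957  0.29 ]
 [-0.003  0.29  -0.957]
 [-1.     0.007  0.005]]
slide mm [ 32.5   3.8 -12.9]
spin 0.0028
spin -3.1388
```

View pics/s11.png

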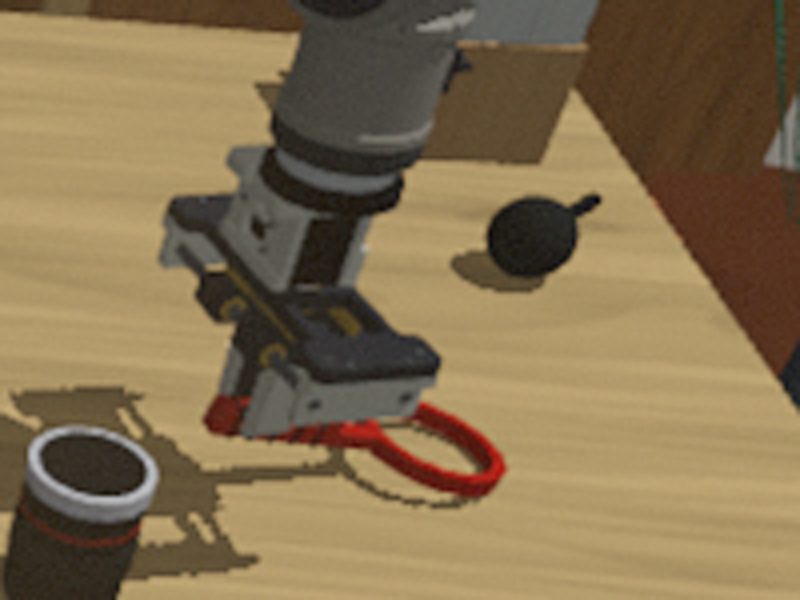

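send_rows --motion '[{"hand": -0.95,"slide": [8,0,1],"spin": 0},{"hand": -0.95,"slide": [8,0,1],"spin": 0},{"hand": -0.95,"slide": [8,0,1],"spin": 0},{"hand": -0.95,"slide": [6,0,0],"spin": 0},{"hand": -0.95,"slide": [0,0,0],"spin": 0}]'

```text
time: 12.1
tool_pos: [0.3915, 0.404, 0.0107]
tool_rot: [1.113, 1.561, -0.163]
contact_force: [0.4, 0.5, 0.7]
opening: 0.0157
```

```bash
python3 - <<'E'
from h import *
go([.39,.42,.005],[.958,.287])
snap("scene","s12",(440,80,640,230))
E
```

```text
t 12.1 pos [0.3915 0.404  0.0107] F [0.4 0.5 0.7] open 0.0157 q [ 0.67  0.66  1.66 -0.01  0.81  0.38]
axes x,y,z cols:
 [[ 0.01   0.957  0.29 ]
 [-0.002  0.29  -0.957]
 [-1.     0.009  0.004]]
slide mm [  5.6   3.2 -15.8]
spin 0.0029
spin -3.1387
```

View pics/s12.png

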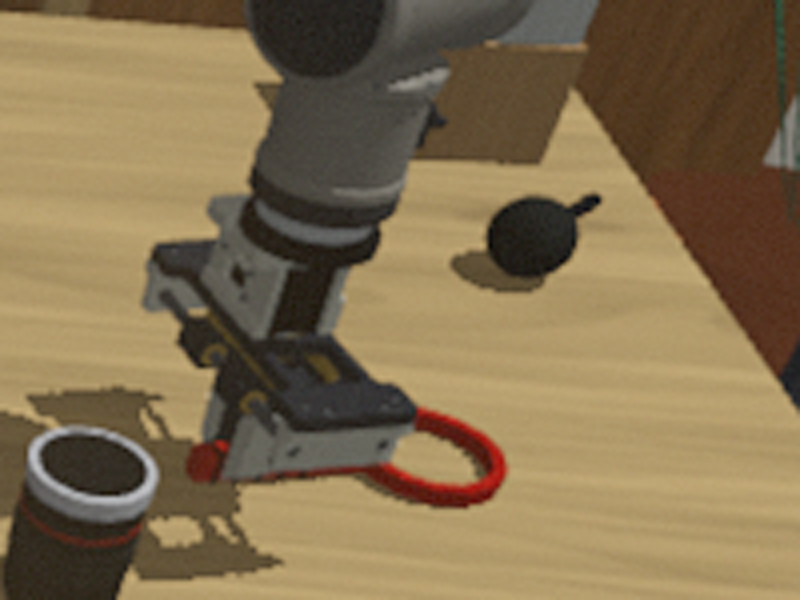

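send_rows --motion '[{"hand": -0.2,"slide": [0,0,0],"spin": 0},{"hand": -0.2,"slide": [0,0,0],"spin": 0},{"hand": -0.2,"slide": [0,0,0],"spin": 0},{"hand": -0.2,"slide": [0,0,-12],"spin": 0},{"hand": -0.2,"slide": [2,0,-12],"spin": 0},{"hand": -0.2,"slide": [2,0,-10],"spin": 0},{"hand": -0.2,"slide": [0,0,0],"spin": 0}]'

```text
time: 12.85
tool_pos: [0.3816, 0.441, 0.0082]
tool_rot: [1.381, 1.558, 0.105]
contact_force: [-0.4, 0.5, -0.2]
opening: 0.0367
```

```bash
python3 - <<'E'
from h import *
go([.39,.42,.006],[.958,.287])
snap("scene","s13",(440,80,640,230));p=snap("top","t13",(0,200,200,350))
E
```

```text
t 12.85 pos [0.3816 0.441  0.0082] F [-0.4  0.5 -0.2] open 0.0367 q [ 0.73  0.69  1.61 -0.01  0.83  0.44]
axes x,y,z cols:
 [[ 0.013  0.957  0.29 ]
 [ 0.001  0.29  -0.957]
 [-1.     0.012  0.002]]
slide mm [ 2.2  1.9 22.5]
spin 0.0032
spin -3.1384
```

View pics/s13.png

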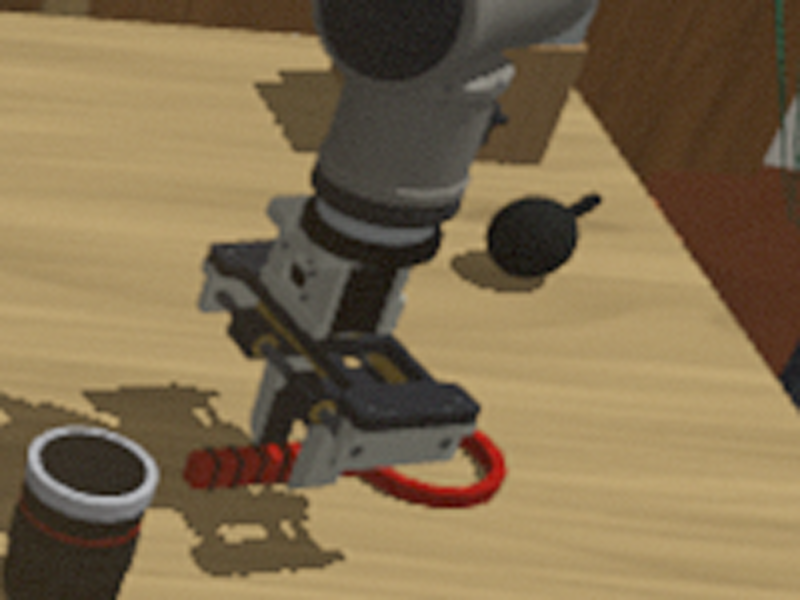

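View pics/t13.png

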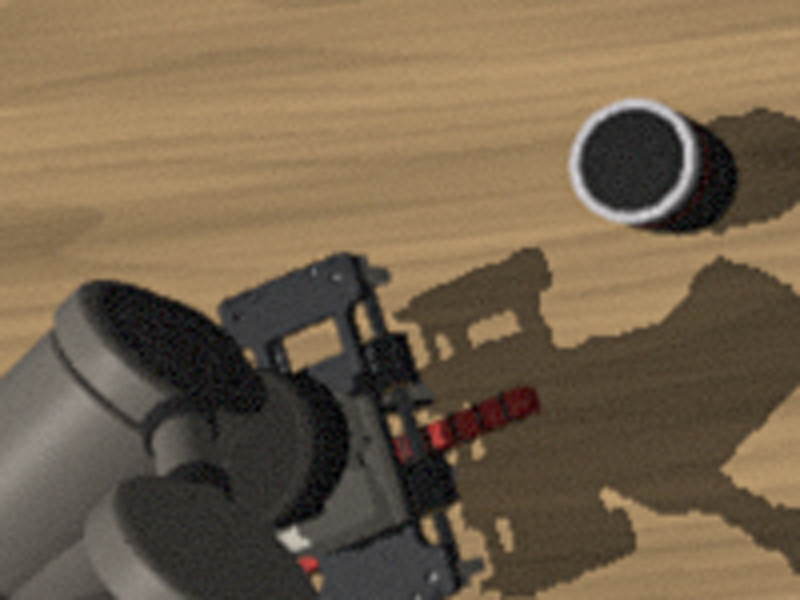

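send_rows --motion '[{"hand": -0.95,"slide": [2,0,0],"spin": 0},{"hand": -0.95,"slide": [0,0,0],"spin": 0},{"hand": -0.95,"slide": [0,0,0],"spin": 0},{"hand": -0.95,"slide": [0,0,0],"spin": 0},{"hand": -0.95,"slide": [0,0,0],"spin": 0},{"hand": -0.95,"slide": [0,0,0],"spin": 0},{"hand": -0.95,"slide": [0,0,0],"spin": 0}]' --grip_force 50

```text
time: 13.65
tool_pos: [0.382, 0.4386, 0.0059]
tool_rot: [1.262, 1.559, -0.017]
contact_force: [-0.7, 0.2, -0.3]
opening: 0.0153
```

send_rows --motion '[{"hand": -0.95,"slide": [-10,0,0],"spin": 0},{"hand": -0.95,"slide": [-25,0,0],"spin": 0},{"hand": -0.95,"slide": [-35,0,0],"spin": 0},{"hand": -0.95,"slide": [-40,0,0],"spin": 0},{"hand": -0.95,"slide": [-40,0,0],"spin": 0},{"hand": -0.95,"slide": [-20,0,0],"spin": 0},{"hand": -0.95,"slide": [0,0,0],"spin": 0}]'

```text
time: 14.35
tool_pos: [0.3796, 0.4376, 0.1848]
tool_rot: [1.065, 1.56, -0.213]
contact_force: [0.8, -0.2, -1.6]
opening: 0.0156
```

```bash
python3 - <<'E'
from h import *
go([.39,.42,.16],[.958,.287])
snap("scene","s14",(440,20,640,170));p=snap("top","t14",(0,200,200,350))
T=Cam(np.load("top0.npz"));print("end before lift",T.at(134.3,300,.02))
E
```

```text
t 14.35 pos [0.3796 0.4376 0.1848] F [ 0.8 -0.2 -1.6] open 0.0156 q [ 0.73  0.47  1.44 -0.01  1.22  0.44]
axes x,y,z cols:
 [[ 0.01   0.957  0.288]
 [-0.002  0.288 -0.958]
 [-1.     0.009  0.005]]
slide mm [25.   4.7 19.7]
spin 0.0013
spin -3.1403
end before lift [0.39477574 0.37333549 0.02      ]
```

View pics/s14.png

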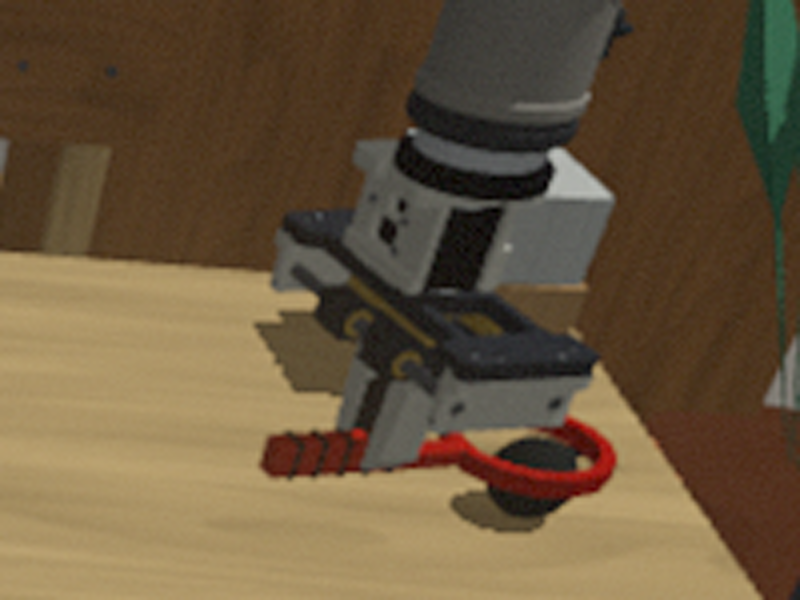

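View pics/t14.png

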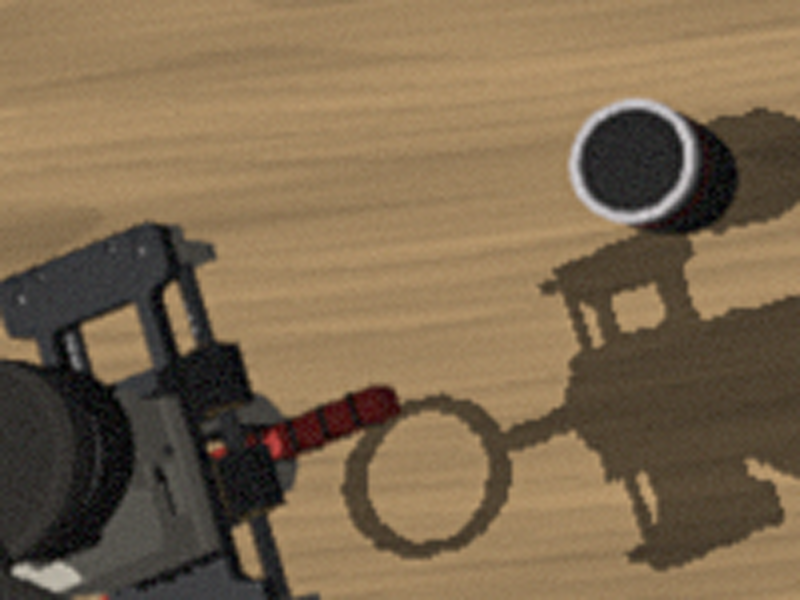

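```bash
python3 - <<'E'
from h import *
S=Cam(np.load("scene0.npz"));print("pred px",S.uv([.3524,.528,.185]), "at",S.at(572.5,134.5,.185))
go([.544,.198,.18])
E
```

```text
pred px [570.04614841 131.56177839] at [0.36542106 0.52970349 0.185     ]
t 14.45 pos [0.3785 0.4366 0.1814] F [ 0.1 -0.3 -1.1] open 0.0157 q [ 0.73  0.48  1.44 -0.01  1.22  0.44]
axes x,y,z cols:
 [[ 0.006  0.958  0.288]
 [-0.006  0.288 -0.958]
 [-1.     0.004  0.007]]
slide mm [  3.8  89.7 276.2]
```

send_rows --motion '[{"hand": -0.95,"slide": [-4,6,20],"spin": 0},{"hand": -0.95,"slide": [-3,13,40],"spin": 0},{"hand": -0.95,"slide": [-2,13,40],"spin": 0},{"hand": -0.95,"slide": [-2,13,40],"spin": 0},{"hand": -0.95,"slide": [-2,13,40],"spin": 0},{"hand": -0.95,"slide": [-2,13,40],"spin": 0},{"hand": -0.95,"slide": [0,10,28],"spin": 0},{"hand": -0.95,"slide": [0,4,14],"spin": 0}]'

```text
time: 15.25
tool_pos: [0.5325, 0.2008, 0.1812]
tool_rot: [-1.156, 1.543, -2.428]
contact_force: [-0.5, -0.5, -1.6]
opening: 0.0154
```

send_rows --motion '[{"hand": -0.95,"slide": [0,0,0],"spin": 0},{"hand": -0.95,"slide": [0,0,0],"spin": 0}]'

```text
time: 15.45
tool_pos: [0.5315, 0.1996, 0.1782]
tool_rot: [-1.246, 1.538, -2.521]
contact_force: [-0.9, 0.6, -1.5]
opening: 0.016
```

```bash
python3 - <<'E'
from h import *
go([.544,.198,.155])
snap("scene","s15",(400,100,600,250));p=snap("top","t15",(80,150,280,300))
E
```

```text
t 15.45 pos [0.5315 0.1996 0.1782] F [-0.9  0.6 -1.5] open 0.016 q [ 0.23  0.48  1.45 -0.01  1.24 -0.06]
axes x,y,z cols:
 [[-0.027  0.956  0.291]
 [-0.019  0.291 -0.957]
 [-0.999 -0.031  0.01 ]]
slide mm [22.9 12.2  5. ]
```

View pics/s15.png

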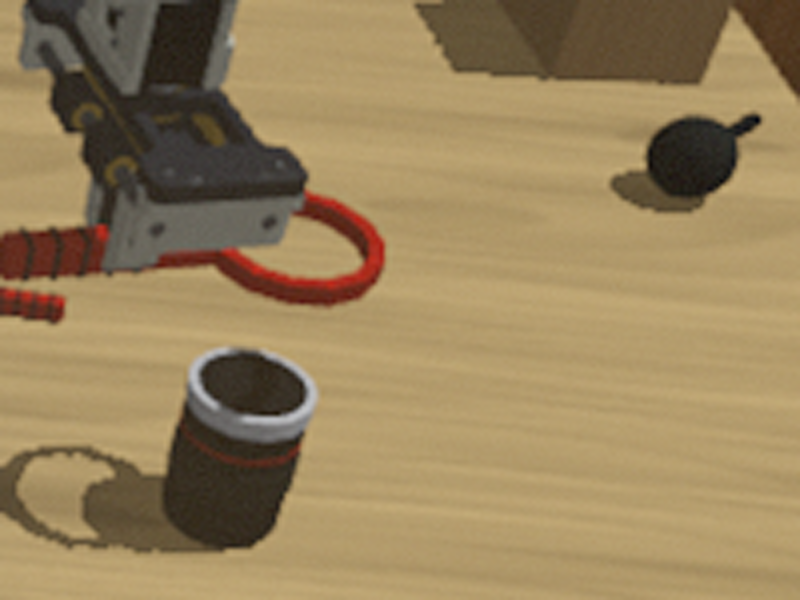

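View pics/t15.png

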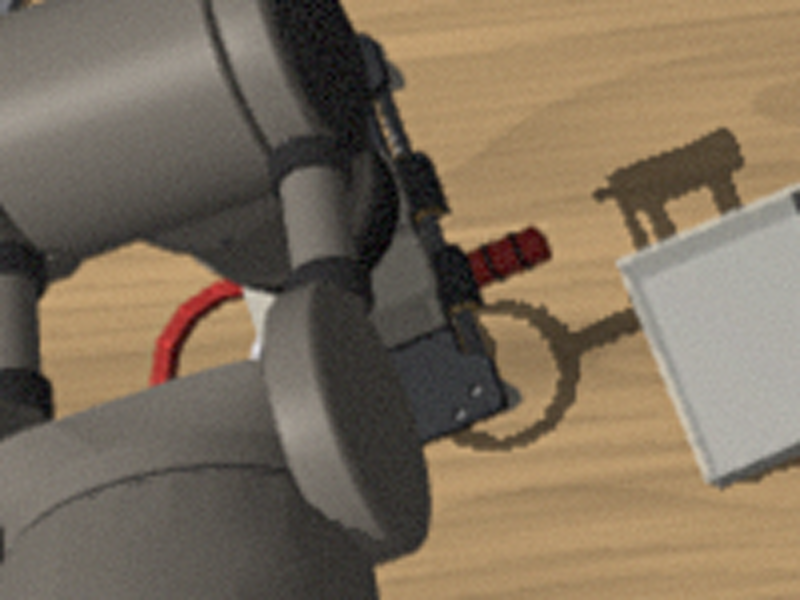

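send_rows --motion '[{"hand": -0.95,"slide": [7,5,2],"spin": 0},{"hand": -0.95,"slide": [7,5,2],"spin": 0},{"hand": -0.95,"slide": [5,3,1],"spin": 0},{"hand": -0.95,"slide": [0,0,0],"spin": 0},{"hand": -0.95,"slide": [0,0,0],"spin": 0}]'

```text
time: 16.05
tool_pos: [0.544, 0.2027, 0.1574]
tool_rot: [-1.255, 1.539, -2.523]
contact_force: [-0.3, 0.3, -1.6]
opening: 0.0155
```

```bash
python3 - <<'E'
from h import *
import cv2
from cell import vision,observe
go([.544,.198,.155])
s=observe();R=Ro.from_euler('xyz',s["tool_rot"]).as_matrix();w=-R[:,2];xx=R[:,1]
h=s["tool_pos"]+.0945*w;print("hoop pred",h.round(4))
for n in("scene","top"):
    p=vision.read_camera(n);C=Cam(p);im=cv2.resize(p["pixels"],None,fx=4,fy=4,interpolation=cv2.INTER_CUBIC)
    for c,r,col,a,b in((h,.045,(255,255,0),w,xx),(np.array([.517,.2887,.095]),.034,(0,255,0),np.array([1,0,0]),np.array([0,1,0]))):
        for t in np.linspace(0,2*np.pi,60):
            u=C.uv(c+r*(np.cos(t)*a+np.sin(t)*b))*4;cv2.circle(im,tuple(int(round(q)) for q in u+1.5),2,col,-1)
    u=C.uv(h)*4;x0=max(int(u[0])-400,0);y0=max(int(u[1])-300,0)
    cv2.imwrite(f"pics/{n}16.png",im[y0:y0+600,x0:x0+800])
E
```

```text
t 16.05 pos [0.544  0.2027 0.1574] F [-0.3  0.3 -1.6] open 0.0155 q [ 0.23  0.52  1.44 -0.01  1.21 -0.07]
axes x,y,z cols:
 [[-0.026  0.954  0.298]
 [-0.019  0.298 -0.954]
 [-0.999 -0.031  0.01 ]]
slide mm [ 2.5 -1.4  4.4]
hoop pred [0.5158 0.2929 0.1564]
```

View pics/scene16.png

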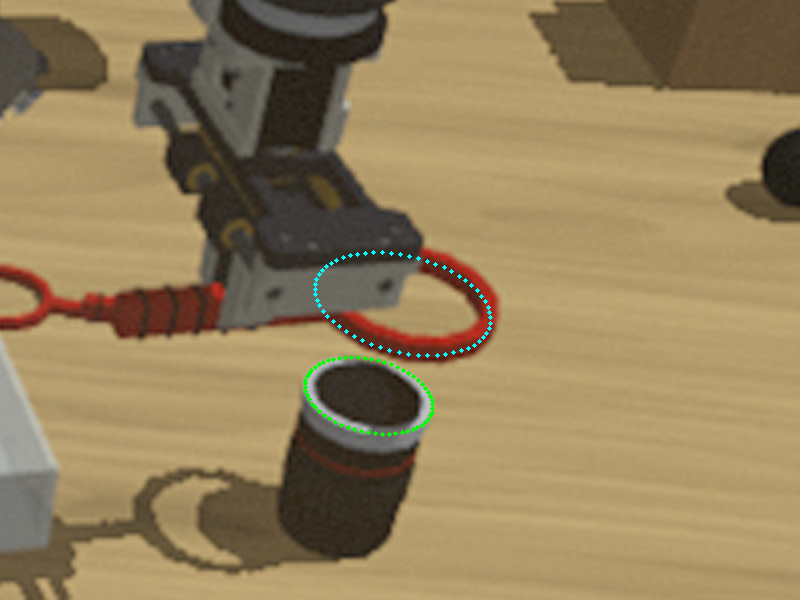

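View pics/top16.png

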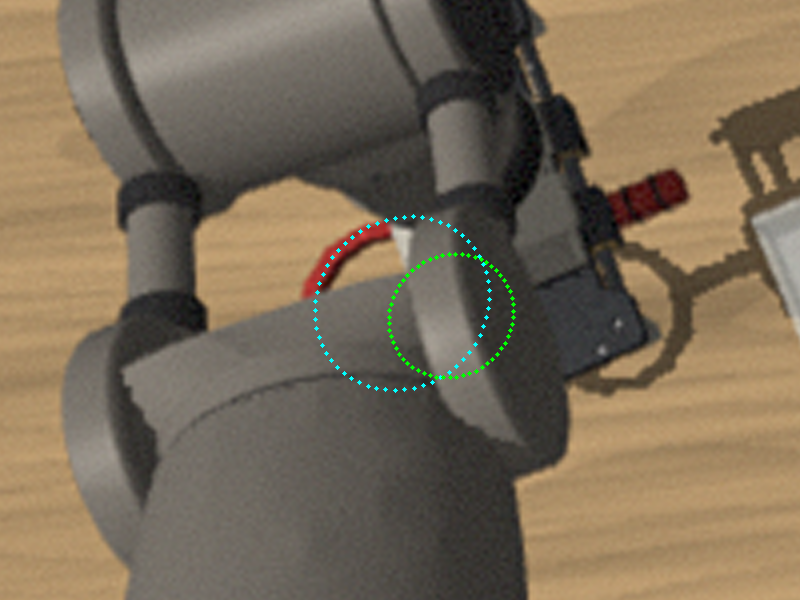

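send_rows --motion '[{"hand": -0.95,"slide": [0,0,6],"spin": 0},{"hand": -0.95,"slide": [0,0,3],"spin": 0},{"hand": -0.95,"slide": [0,0,0],"spin": 0},{"hand": -0.95,"slide": [0,0,0],"spin": 0},{"hand": -0.95,"slide": [0,0,0],"spin": 0}]'

```text
time: 16.65
tool_pos: [0.5473, 0.1928, 0.1588]
tool_rot: [-1.226, 1.54, -2.495]
contact_force: [0.1, -0.4, -1.5]
opening: 0.0157
```

```bash
python3 - <<'E'
from h import *
import cv2
from cell import observe
go([.544,.198,.155])
s=observe();R=Ro.from_euler('xyz',s["tool_rot"]).as_matrix()
print("hoop est",(s["tool_pos"]-.0985*R[:,2]).round(4),"qvel",abs(s["qvel"]).max())
snap("scene","s17")
a=cv2.imread("pics/s17.png");b=cv2.imread("pics/scene0.png")
cv2.imwrite("pics/cmp.png",cv2.resize(cv2.addWeighted(a,.5,b,.5,0),(800,500)))
E
```

```text
t 16.65 pos [0.5473 0.1928 0.1588] F [ 0.1 -0.4 -1.5] open 0.0157 q [ 0.21  0.52  1.44 -0.01  1.21 -0.08]
axes x,y,z cols:
 [[-0.024  0.954  0.297]
 [-0.018  0.297 -0.955]
 [-1.    -0.029  0.01 ]]
slide mm [ 3.8 -1.5 -6. ]
hoop est [0.518  0.2868 0.1578] qvel 0.0032985753994123415
```

View pics/cmp.png

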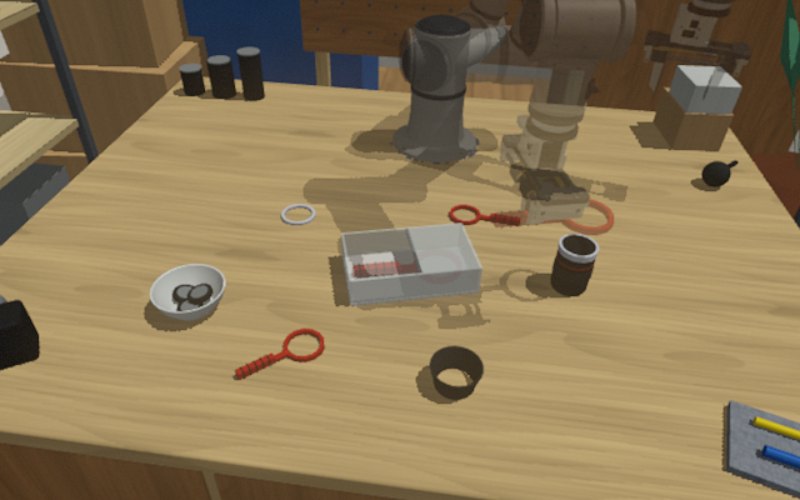

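View pics/s17.png

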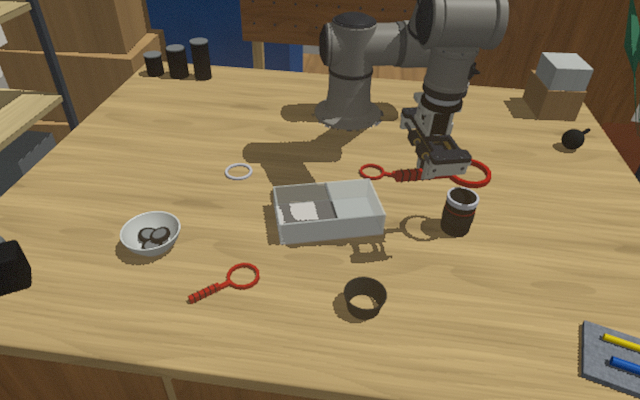

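The before/after blend shows no double edges on the box, lens, bowl, hood or ring. The wrench is level and still, with its hoop at about (0.518, 0.287, 0.158) over the lens at (0.517, 0.289).

```bash
python3 - <<'E'
from cell import job
print(job.hand_in())
E
```

```text
the job is handed in; nothing more can be done
None
```

The job is handed in with the wrench held level and still above the lens; the interface reports no verdict, so the result rests on my own measurements.

**What I did:**
- I gripped the handle near its free end at 4 N, so that lifting let it pivot with the hoop resting on the box floor.
- I drew it slantwise from under the cover, then gripped at 30 N and lifted it clear of the rim.
- The commands cannot tilt the tool, so I laid the wrench flat on free table. I regripped it at 50 N and carried it level to the lens.

**Last checks, at 16.7 s:**

| Check | Measured | Required |
|---|---|---|
| Hoop centre, sideways from lens axis | about 2 mm | under 30 mm |
| Hoop centre height | about 0.158 m | 0.116–0.201 m |
| Tool tilt | about 2° | under 15° for the wrench, which looked level |
| Joint speed | under 0.004 rad/s | wrench under 30 mm/s |

- **Bystanders:** the before/after picture blend shows no visible shift of the box, lens, bowl, hood or ring.
- **Contact:** the hoop stands clear of the lens and box in the picture; the contact forces themselves are not reported.
- **Disagreements:** the hoop showed about 4 mm further out than I first calculated, and I corrected for that before handing in. The two cameras also differ by about 4 mm in x on the lens and box.

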